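# Make up two polishing-wheel sets on their stands

### The arm

A 6-joint arm with a two-finger parallel gripper is mounted at the origin on a cart in front of the work surface, level with it; the furniture and walls round the work are solid. World frame = base frame: x ahead of the robot, y to its left, z up, the work surface at z = 0. Lengths are in m, angles in rad, forces in N, time in s.
With the tool pointing down it reaches from about 0.3 to 0.875 m from the base axis. Payload 6.4 kg.
Tool frame: the origin (TCP) lies on the centre line of the jaws, within the pads' length; the fingertips stand 8 mm ahead of it and the grasp point (between the pads) lies 11 mm behind it; z points along the fingers, y is the direction in which the jaws open and shut (so a half turn about z gives the same grasp; the last joint's range is limited). The gripper opens to 88 mm and grips with 3 to 60 N. Pads are 18 mm wide; open, the fingers measure 123 mm over their backs; the gripper's body (75 mm by 187 mm) begins 45 mm behind the grasp point.
Start: joints at [-1.394, 0.181, 1.607, -0, 1.354, -0.206], TCP at [0.215, -0.533, 0.247] pointing down, gripper open.
Joint ranges: [-2.99, 2.99], [-0.89, 2.07], [0.3, 2.58], [-1.14, 4.28], [0, 2.63], [-3.12, 3.12]. Speed limits (rad/s): [2.57, 2.57, 3.01, 3.14, 3.14, 3.14].

### API

Orientations are given as a rotation vector (axis times angle).
In Python, from plant import bot, imaging, job_done, spotter gives the robot as it stands. The module is installed in compiled form; this text tells all that it offers.
- The arm moves only by the shell command python3 -m inch 'ROWS' [FORCE]. ROWS is JSON, a list of rows, each a list of 7 numbers: the shift along the tool's x, y, z in m, then the turn, a rotation vector about the tool's x, y, z in degrees, then the closure, from -1 (fully open) to 1 (shut). In form: [[dx, dy, dz, rx, ry, rz, hand], ...]. A call has exactly 8 rows; each row shifts and turns the commanded pose from where the row before left it, along the tool's axes as they then stand; what a row does not reach is not made up. A row lasts 1/10 s, in which the tool goes at most 50 mm and 8.59 degrees, less where a joint would pass 70% of its speed; a pose out of reach is approached as far as the arm can. A call with a gripper value outside its range is refused whole. The fingers move at their own pace and stop on an object; FORCE is the grip in N (left out, the last holds). Time passes only in rows, so rows that do not move let the fingers close, or fill a call up. It gives the time, the measured TCP pose, the force and the opening at its end, in the units of the state.
- bot.get_obs(): the state, without advancing time (a new reading comes with each control period).
- imaging.capture(name): name is "side" or "top"; returns (picture, depth): 420x560x3 uint8, red, green, blue; 420x560 float32, m along the optical axis (not along the pixel's ray), 0 where there is no reading.
- imaging.calibration(name): a dict with "fx", "fy", "cx", "cy" (pixels), "world_to_cam" (4x4, takes a point from world to camera coordinates). Camera axes: x right, y up, looking along -z (the intrinsics and any distortion apply to the point x, -y, -z); pixel columns grow to the right and rows downward; lengths in m; the calibration is good to about 2 mm. A picture is of the moment at which its call begins. calibration takes no time and is no camera call.
- job_done(): hands the job in, once; it reports no verdict.
Trained networks look in the newest picture that a camera, given by its name, has taken for a name from the list of things; names that differ only in an ending like _2 or _b are one class to them, and where a whole thing is asked for, a point or a joint stands for the part that bears it (a point fixed in the world has none). Each returns a list of dicts, best first, with "conf" (0 to 1); they miss things now and then, are a little off and sometimes report something else, mostly with a low value. They report only what shows in the picture. A call takes as long as a camera call. They do not tell look-alikes from the thing itself.
- spotter.silhouettes(camera, name): "pixels" (420x560 bool, what is visible of it) and "position" ([row, column] in pixels, amid what is visible of it).
The state is a dict: "t": time; "qpos": joint angles; "joint_velocities": joint speeds; "tau": joint torques, N m; "ee_pos": TCP position; "orientation": TCP orientation; "wrist_force": force on the tool from outside, world axes, zero at the start; "wrist_torque": the same for the moment, N m; "width": finger opening in m.
Only numpy, scipy, OpenCV 4.12 (cv2) and the standard library are available. Lean on these libraries where they do the work, as an engineer would, in place of code of your own. Each camera call takes 0.05 s, during which the arm holds its last target.

### The job

Make up the two wheel sets for the bench motor by threading the parts over the posts, each lying flat on the one below. Blue stand, from the bottom up: grey steel flange, white wheel, brass collar; red stand, from the bottom up: green wheel, black collar. Leave the paste jar and the wax tin standing where they are.

Things in the scene. Friction and masses are not known exactly. Their poses are not given: they have to be found in the camera images.
- blue_stand: Blue-painted round stand, fixed to the bench so that it cannot move: base disc 68 mm in diameter and 12 mm high, with a bare steel post of 12 mm diameter upright at its centre whose tapered tip is 64 mm above the bench (last 7 mm tapered to 5 mm). Origin: centre of the base's underside, on the bench; z is the post's axis, up. Parts slide down the post on to the base.
- red_stand: Red-painted round stand, fixed to the bench so that it cannot move: base disc 68 mm in diameter and 12 mm high, with a bare steel post of 12 mm diameter upright at its centre whose tapered tip is 64 mm above the bench (last 7 mm tapered to 5 mm). Origin: centre of the base's underside, on the bench; z is the post's axis, up. Parts slide down the post on to the base.
- flange: Dark grey steel backing flange: flat ring, 56 mm in diameter, 12 mm high, with six bright round studs flush on its top face, about 0.08 kg. Origin: centre of its underside; z is its axis and points up. It lies flat, same face up, and is round, so it can be gripped across its diameter at any yaw. The bore is 20 mm wide and goes right through.
- felt_wheel: White polishing wheel: thick ring, 62 mm in diameter, 18 mm high, with a thin brass eyelet round the bore, about 0.05 kg, rigid. Origin: centre of its underside; z is its axis and points up. It lies flat, same face up, and is round, so it can be gripped across its diameter at any yaw. The bore is 20 mm wide and goes right through.
- brass_collar: Brass collar: small yellow metal ring, 38 mm in diameter, 14 mm high, about 0.07 kg. Origin: centre of its underside; z is its axis and points up. It lies flat, same face up, and is round, so it can be gripped across its diameter at any yaw. The bore is 20 mm wide and goes right through.
- green_wheel: Green polishing wheel: thick ring, 60 mm in diameter, 16 mm high, with a thin steel eyelet round the bore, about 0.06 kg, rigid. Origin: centre of its underside; z is its axis and points up. It lies flat, same face up, and is round, so it can be gripped across its diameter at any yaw. The bore is 20 mm wide and goes right through.
- black_collar: Black plastic collar: small ring, 40 mm in diameter, 16 mm high, about 0.04 kg. Origin: centre of its underside; z is its axis and points up. It lies flat, same face up, and is round, so it can be gripped across its diameter at any yaw. The bore is 20 mm wide and goes right through.
- jar: Bystander: small round jar of grey paste with a white lid, 36 mm in diameter, 52 mm high, loose, standing upright; not to be disturbed. Origin: centre of its underside, z up.
- tin: Bystander: shallow round open tin of pale wax with a black rim, 47 mm in diameter, 12 mm high, loose; not to be disturbed. Origin: centre of its underside, z up.
Not all that is in view belongs to the job. What is shaped like the flange but purple is not meant.

How it is judged:
By the outcome, as a careful person would: the job done as asked, in the order asked, and still so for the second after the job is handed in, with the robot touching nothing.
It also fails if it takes over 112 s, if anything falls off the work surface, if the arm or the gripper's body presses on something with over 40 N, if the wrist force passes 120 N, or if a joint passes its speed limit or range.

## Working session

There is one attempt and no reset: what is moved stays moved. The work goes in short steps, Python scripts to look and compute and a shell command to move; the robot and the scene stay as the last step left them, time stands still between calls to the robot, and variables do not carry over. Pictures are saved under pics/ and viewed, and the job is handed in when it is done.

```bash
mkdir -p pics; ls
python3 - <<'E'
from plant import bot, imaging
import cv2, numpy as np
o=bot.get_obs()
for k,v in o.items(): print(k,np.round(v,4))
for n in ("top","side"):
    p,d=imaging.capture(n); cv2.imwrite(f"pics/{n}0.png",p[:,:,::-1])
    print(n,imaging.calibration(n))
E
```

```text
pics
t 0.0
qpos [-1.3943  0.1816  1.608   0.      1.3538 -0.2063]
joint_velocities [ 0.0008 -0.0008 -0.001  -0.      0.0022 -0.0002]
tau [-2.50000e-03 -4.33881e+01 -3.41854e+01  7.03000e-02  3.88000e-02
 -1.00000e-04]
ee_pos [ 0.2147 -0.5328  0.2458]
orientation [-3.0825e+00 -5.9730e-01 -1.0000e-04]
wrist_force [0.4499 0.779  0.8289]
wrist_torque [ 0.0229  0.04   -0.003 ]
width 0.0884
top {'fx': 496.32046332293805, 'fy': 496.32046332293805, 'cx': 270.94637865888063, 'cy': 208.17240163892407, 'world_to_cam': array([[ 0.01255017, -0.99980285, -0.01538661,  0.1295577 ],
       [ 0.98558447,  0.00977236,  0.16890164, -0.5352117 ],
       [-0.16871798, -0.01728455,  0.98551281, -0.91355322],
       [ 0.        ,  0.        ,  0.        ,  1.        ]])}
side {'fx': 473.54310693769315, 'fy': 473.54310693769315, 'cx': 273.0220644842487, 'cy': 211.6688406763987, 'world_to_cam': array([[-0.96809435, -0.25039947, -0.00966597,  0.56945948],
       [ 0.11195005, -0.46668726,  0.87730849, -0.02758854],
       [-0.22418857,  0.84823529,  0.47982953, -0.84811104],
       [ 0.        ,  0.        ,  0.        ,  1.        ]])}
```

View pics/top0.png

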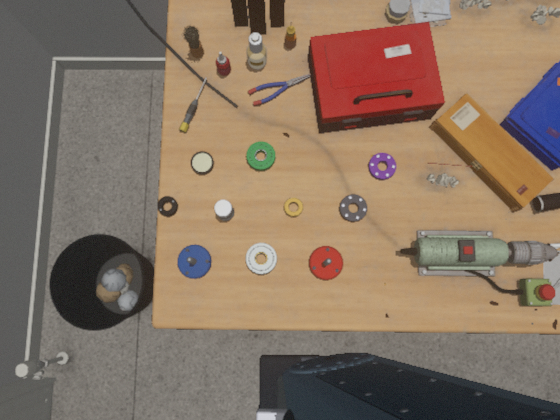

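View pics/side0.png

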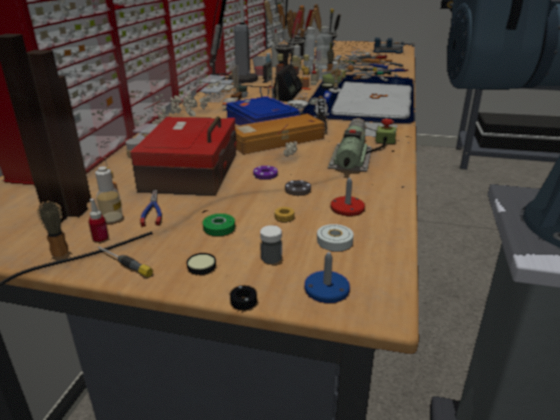

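The top view shows the blue stand (194,262), red stand (326,263), felt wheel (261,259), brass collar (293,207), green wheel (260,156), black collar (168,207), jar (223,210) and tin (202,163). There are two flange-shaped rings: dark grey (353,208) and purple (382,166). The grey one with bright studs fits the description. Next I'll enlarge it to confirm and measure everything.

```bash
cat > h.py <<'E'
import numpy as np, cv2
from plant import bot, imaging, spotter
H=dict(flange=.012,felt_wheel=.018,brass_collar=.014,green_wheel=.016,black_collar=.016,jar=.052,tin=.012,blue_stand=.012,red_stand=.012)
D=dict(flange=56,felt_wheel=62,brass_collar=38,green_wheel=60,black_collar=40,jar=36,tin=47,blue_stand=68,red_stand=68)
def ray(cal,rc,z):
    "pixels (N,2) row,col -> world xy at height z"
    rc=np.atleast_2d(rc).astype(float); T=cal["world_to_cam"]; R=T[:3,:3]; c=-R.T@T[:3,3]
    d=np.c_[(rc[:,1]-cal["cx"])/cal["fx"],-(rc[:,0]-cal["cy"])/cal["fy"],-np.ones(len(rc))]@R
    return (c+d*((z-c[2])/d[:,2])[:,None])
def cloud(cal,dep,rc):
    T=cal["world_to_cam"]; R=T[:3,:3]; c=-R.T@T[:3,3]
    z=dep[rc[:,0],rc[:,1]]
    d=np.c_[(rc[:,1]-cal["cx"])/cal["fx"],-(rc[:,0]-cal["cy"])/cal["fy"],-np.ones(len(rc))]@R
    return c+d*z[:,None]
def proj(cal,P):
    T=cal["world_to_cam"]; p=T[:3,:3]@P+T[:3,3]
    return cal["cx"]+cal["fx"]*p[0]/-p[2], cal["cy"]+cal["fy"]*-p[1]/-p[2]
E
python3 - <<'E'
from h import *
for cam in ("top","side"):
  pic,dep=imaging.capture(cam); cal=imaging.calibration(cam)
  if cam=="top": cv2.imwrite("pics/flange_crop.png",cv2.resize(pic[130:240,300:430,::-1],None,fx=5,fy=5,interpolation=cv2.INTER_CUBIC))
  for n in H:
    for s in spotter.silhouettes(cam,n)[:3]:
        m=s["pixels"]; rc=np.argwhere(m)
        if len(rc)<20: continue
        P=cloud(cal,dep,rc); P=P[dep[m]>0]
        zt=P[:,2]; sel=P[abs(zt-H[n])<.004]
        o=''
        if len(sel)>10:
            (c,r)=cv2.minEnclosingCircle(sel[:,:2].astype(np.float32)); o=f"top-pts {len(sel)} circ {np.round(c,4)} d {2000*r:.1f}"
        W=ray(cal,rc,H[n])[:,:2].astype(np.float32); c2,r2=cv2.minEnclosingCircle(W)
        print(cam,n,round(s["conf"],2),np.round(s["position"]),"zmed %.4f zmax %.4f"%(np.median(zt),zt.max()),o,"| sil",np.round(c2,4),"d %.1f want %d"%(2000*r2,D[n]))
E
```

```text
top flange 0.61 [211. 351.] zmed 0.0118 zmax 0.0174 top-pts 500 circ [ 0.5423 -0.0275] d 55.7 | sil [ 0.5411 -0.027 ] d 59.4 want 56
top felt_wheel 0.84 [250. 259.] zmed 0.0185 zmax 0.0255 top-pts 599 circ [0.4394 0.1558] d 60.7 | sil [0.4394 0.1558] d 60.7 want 62
top felt_wheel 0.67 [262. 191.] zmed 0.0125 zmax 0.0662 top-pts 144 circ [0.4314 0.2886] d 62.9 | sil [0.4313 0.2873] d 66.6 want 62
top brass_collar 0.56 [204. 294.] zmed 0.0136 zmax 0.0186 top-pts 210 circ [0.5425 0.093 ] d 39.0 | sil [0.5422 0.093 ] d 39.7 want 38
top green_wheel 0.84 [151. 260.] zmed 0.0163 zmax 0.0224 top-pts 533 circ [0.6475 0.1598] d 59.8 | sil [0.6471 0.1597] d 61.2 want 60
top black_collar 0.67 [208. 165.] zmed 0.0161 zmax 0.0204 top-pts 227 circ [0.5424 0.3456] d 40.5 | sil [0.5414 0.3456] d 41.7 want 40
top jar 0.62 [207. 222.] zmed 0.0519 zmax 0.0574 top-pts 240 circ [0.5319 0.2296] d 35.1 | sil [0.5284 0.2268] d 43.7 want 36
top tin 0.6 [163. 202.] zmed 0.0107 zmax 0.0176 top-pts 357 circ [0.6334 0.2799] d 47.5 | sil [0.633 0.28 ] d 47.7 want 47
top blue_stand 0.59 [265. 193.] zmed 0.0124 zmax
[... 975 characters left out ...]
.3464] d 40.3 | sil [0.5369 0.3524] d 58.2 want 40
side jar 0.62 [244. 272.] zmed 0.0328 zmax 0.0535 top-pts 217 circ [0.5322 0.2294] d 35.5 | sil [0.5227 0.2647] d 107.2 want 36
side jar 0.45 [289. 327.] zmed 0.0115 zmax 0.0646 top-pts 37 circ [0.4313 0.2898] d 11.3 | sil [0.4294 0.3261] d 114.7 want 36
side tin 0.7 [264. 202.] zmed 0.0096 zmax 0.0135 top-pts 425 circ [0.6317 0.2793] d 49.9 | sil [0.6288 0.2867] d 60.9 want 47
side blue_stand 0.56 [290. 330.] zmed 0.0113 zmax 0.0646 top-pts 923 circ [0.4309 0.2892] d 69.0 | sil [0.4338 0.2722] d 129.1 want 68
side red_stand 0.61 [206. 350.] zmed 0.0111 zmax 0.0625 top-pts 394 circ [0.4306 0.0309] d 66.2 | sil [0.4366 0.0021] d 165.1 want 68
```

View pics/flange_crop.png

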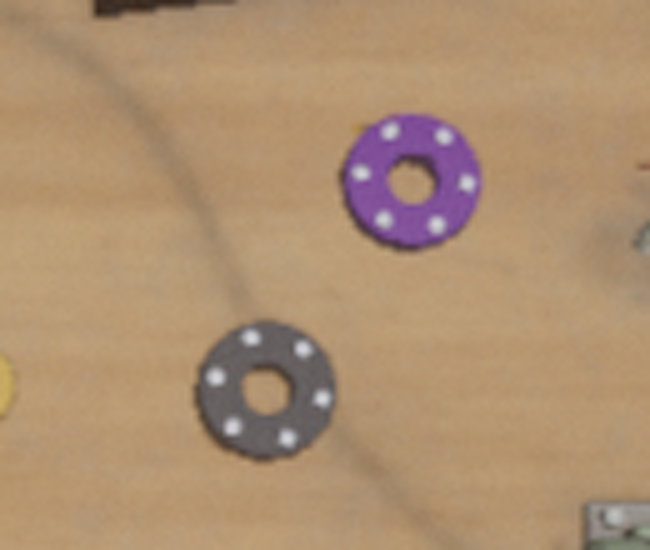

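Confirmed: the grey ring at (353,208) is the flange, and the purple one is the decoy. Top and side agree to about 2 mm, and the diameters match. I'll square the tool to the world axes and head for the flange.

```bash
python3 -m inch '[[0,0,0,0,0,7.3,-1],[0,0,0,0,0,7.3,-1],[0,0,0,0,0,7.3,-1],[0.025,-0.038,0,0,0,0,-1],[0.025,-0.038,0,0,0,0,-1],[0.025,-0.038,0,0,0,0,-1],[0.025,-0.038,0,0,0,0,-1],[0.025,-0.038,0,0,0,0,-1]]' 25
python3 -m inch '[[0.025,-0.038,0,0,0,0,-1],[0.025,-0.038,0,0,0,0,-1],[0.025,-0.038,0.01,0,0,0,-1],[0.025,-0.038,0.02,0,0,0,-1],[0.025,-0.038,0.02,0,0,0,-1],[0.025,-0.038,0.02,0,0,0,-1],[0.025,-0.038,0.02,0,0,0,-1],[0.025,-0.038,0.02,0,0,0,-1]]'
cat > w.py <<'E'
import sys
from h import *
o=bot.get_obs(); p=o["ee_pos"]; R=cv2.Rodrigues(np.array(o["orientation"]))[0]
t=np.array([float(a) for a in sys.argv[1:4]])
print("t %.1f pos %s w %.4f F %s"%(o["t"],np.round(p,4),o["width"],np.round(o["wrist_force"],1)), "toolx",np.round(R[:,0],3),"toolz",np.round(R[:,2],3),"delta tool",np.round(R.T@(t-p),4))
E
python3 w.py .542 -.0272 .010
```

```text
t: 1.9
ee_pos: [0.3404, -0.3418, 0.2469]
orientation: [3.141, 0.0, 0.001]
wrist_force: [0.5, -0.0, 0.1]
width: 0.0882
t: 2.7
ee_pos: [0.5405, -0.0374, 0.1362]
orientation: [3.141, 0.001, 0.001]
wrist_force: [0.8, -1.2, 1.3]
width: 0.0882
t 2.7 pos [ 0.5405 -0.0374  0.1362] w 0.0882 F [ 0.8 -1.2  1.3] toolx [1.    0.001 0.001] toolz [ 0.001 -0.    -1.   ] delta tool [ 0.0014 -0.0103  0.1262]
```

```bash
python3 -m inch '[[0.0015,-0.010,0.02,0,0,0,-1],[0,0,0.025,0,0,0,-1],[0,0,0.025,0,0,0,-1],[0,0,0.025,0,0,0,-1],[0,0,0.02,0,0,0,-1],[0,0,0.011,0,0,0,-1],[0,0,0,0,0,0,-1],[0,0,0,0,0,0,-0.5]]'
python3 w.py .542 -.0272 .010
```

```text
t: 3.5
ee_pos: [0.5414, -0.0293, 0.011]
orientation: [3.141, 0.001, 0.001]
wrist_force: [-0.2, 0.4, -0.4]
width: 0.082
t 3.5 pos [ 0.5414 -0.0293  0.011 ] w 0.0820 F [-0.2  0.4 -0.4] toolx [1.    0.001 0.   ] toolz [ 0. -0. -1.] delta tool [ 0.0006 -0.0021  0.001 ]
```

```bash
python3 -m inch '[[0,0,0.001,0,0,0,1],[0,0,0,0,0,0,1],[0,0,0,0,0,0,1],[0,0,0,0,0,0,1],[0,0,0,0,0,0,1],[0,0,0,0,0,0,1],[0,0,0,0,0,0,1],[0,0,0,0,0,0,1]]' 25
python3 w.py .4315 .289 .13
```

```text
t: 4.3
ee_pos: [0.5412, -0.0292, 0.0101]
orientation: [3.141, 0.001, 0.001]
wrist_force: [-1.9, 0.1, 5.0]
width: 0.0553
t 4.3 pos [ 0.5412 -0.0292  0.0101] w 0.0553 F [-1.9  0.1  5. ] toolx [1.    0.001 0.   ] toolz [ 0. -0. -1.] delta tool [-0.1095 -0.3183 -0.12  ]
```

```bash
python3 -m inch '[[0,0,-0.01,0,0,0,1],[0,0,-0.02,0,0,0,1],[0,0,-0.025,0,0,0,1],[0,0,-0.025,0,0,0,1],[0,0,-0.025,0,0,0,1],[0,0,-0.015,0,0,0,1],[-0.01,-0.02,0,0,0,0,1],[-0.01,-0.03,0,0,0,0,1]]'
python3 -m inch '[[-0.0126,-0.038,0,0,0,0,1],[-0.0126,-0.038,0,0,0,0,1],[-0.0126,-0.038,0,0,0,0,1],[-0.0126,-0.038,0,0,0,0,1],[-0.0126,-0.038,0,0,0,0,1],[-0.0126,-0.038,0,0,0,0,1],[-0.0126,-0.038,0,0,0,0,1],[0,0,0,0,0,0,1]]'
cat > look.py <<'E'
import sys
from h import *
tag=sys.argv[1]; r0,r1,c0,c1=map(int,sys.argv[2:6]); s0,s1,d0,d1=map(int,sys.argv[6:10])
a,_=imaging.capture("top"); b,_=imaging.capture("side")
A=cv2.resize(a[r0:r1,c0:c1,::-1],(390,390),interpolation=cv2.INTER_CUBIC);B=cv2.resize(b[s0:s1,d0:d1,::-1],(390,390),interpolation=cv2.INTER_CUBIC)
cv2.imwrite(f"pics/{tag}.png",np.hstack([A,B]))
E
python3 w.py .4315 .289 .082; python3 look.py blue1 170 320 120 270 170 320 250 400
```

```text
t: 5.1
ee_pos: [0.5214, 0.0201, 0.1308]
orientation: [3.141, -0.003, 0.003]
wrist_force: [-0.6, 0.2, -2.1]
width: 0.0551
t: 5.9
ee_pos: [0.4305, 0.2903, 0.1299]
orientation: [-3.14, -0.008, 0.001]
wrist_force: [0.6, -0.2, -1.0]
width: 0.0555
t 5.9 pos [0.4305 0.2903 0.1299] w 0.0555 F [ 0.6 -0.2 -1. ] toolx [ 1.     0.005 -0.   ] toolz [-0.     0.001 -1.   ] delta tool [0.001  0.0013 0.0479]
```

View pics/blue1.png

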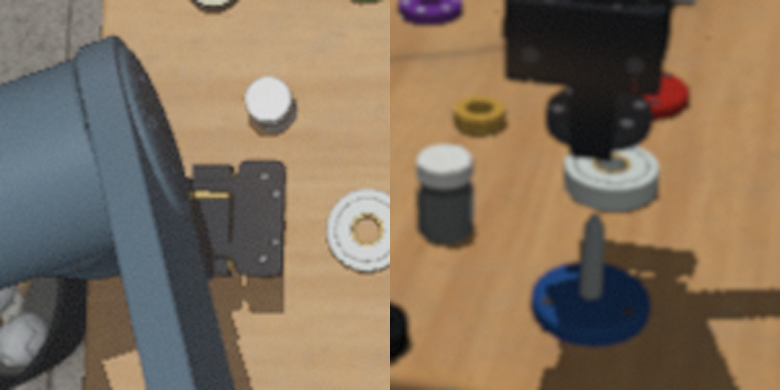

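The side view shows the flange held at (600,115) in the composite, above the post tip (595,220). The top camera is blocked by the arm. I'll refine the post axis from its own depth points before lowering.

Run:
```python
from h import *
pic,dep=imaging.capture("side"); cal=imaging.calibration("side")
rc=np.argwhere(dep>0); P=cloud(cal,dep,rc)
def rep(n,x,y,zs,R):
  for lo,hi in zs:
    m=(np.hypot(P[:,0]-x,P[:,1]-y)<R)&(P[:,2]>lo)&(P[:,2]<hi); q=P[m]
    if len(q): print(n,lo,hi,len(q),"x",np.round([q[:,0].min(),q[:,0].max(),q[:,0].mean()],4),"y",np.round([q[:,1].min(),q[:,1].max(),q[:,1].mean()],4))
rep("blue",.4315,.289,[(.02,.035),(.035,.05),(.05,.057),(.057,.07)],.025)
rep("red",.432,.029,[(.02,.035),(.035,.05),(.05,.057),(.057,.07)],.025)
rep("held",.4315,.289,[(.113,.118),(.118,.124),(.124,.130),(.130,.136)],.04)
```

```text
blue 0.02 0.035 69 x [0.4256 0.4368 0.4312] y [0.2866 0.296  0.2917]
blue 0.035 0.05 76 x [0.4257 0.4375 0.431 ] y [0.2872 0.2951 0.2916]
blue 0.05 0.057 31 x [0.426  0.4364 0.4312] y [0.2894 0.2952 0.292 ]
blue 0.057 0.07 41 x [0.4263 0.4366 0.431 ] y [0.2859 0.2934 0.29  ]
held 0.118 0.124 77 x [0.4057 0.4582 0.4281] y [0.2878 0.3259 0.3098]
held 0.124 0.13 133 x [0.4056 0.4588 0.4286] y [0.281  0.329  0.3099]
held 0.13 0.136 320 x [0.4064 0.4601 0.4299] y [0.2655 0.329  0.2939]
```

```bash
python3 -m inch '[[0,0.001,0.02,0,0,0,1],[0,0,0.015,0,0,0,1],[0,0,0.01,0,0,0,1],[0,0,0.008,0,0,0,1],[0,0,0.006,0,0,0,1],[0,0,0.006,0,0,0,1],[0,0,0.005,0,0,0,1],[0,0,0,0,0,0,1]]'
python3 w.py .4315 .289 .0225;  python3 look.py blue2 170 320 120 270 170 320 250 400
```

```text
t: 6.85
ee_pos: [0.4323, 0.2856, 0.0592]
orientation: [3.141, 0.001, -0.001]
wrist_force: [-0.3, -0.2, -0.9]
width: 0.0553
t 6.8 pos [0.4323 0.2856 0.0592] w 0.0553 F [-0.3 -0.2 -0.9] toolx [ 1.     0.001 -0.001] toolz [-0.001 -0.    -1.   ] delta tool [-0.0007 -0.0034  0.0367]
```

View pics/blue2.png

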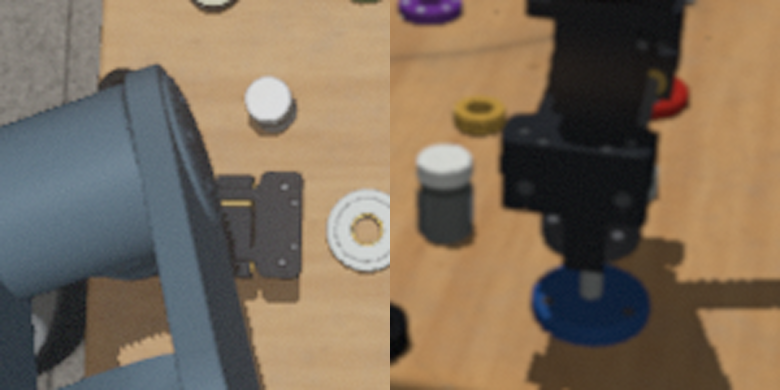

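The flange is threaded with no contact force, but y sits about 3 mm short. I'll centre it while lowering.

```bash
python3 -m inch '[[-0.0005,-0.003,0,0,0,0,1],[0,0,0.006,0,0,0,1],[0,0,0.008,0,0,0,1],[0,0,0.008,0,0,0,1],[0,0,0.007,0,0,0,1],[0,0,0.005,0,0,0,1],[0,0,0.002,0,0,0,1],[0,0,0,0,0,0,1]]'
python3 w.py .4315 .289 .0225
```

```text
t: 7.75
ee_pos: [0.4319, 0.2886, 0.0233]
orientation: [3.141, 0.001, -0.001]
wrist_force: [-0.0, -0.7, -1.8]
width: 0.0553
t 7.8 pos [0.4319 0.2886 0.0233] w 0.0553 F [-0.  -0.7 -1.8] toolx [ 1.     0.001 -0.001] toolz [-0.001 -0.    -1.   ] delta tool [-0.0004 -0.0004  0.0008]
```

```bash
python3 -m inch '[[0,0,0.001,0,0,0,1],[0,0,0,0,0,0,-1],[0,0,0,0,0,0,-1],[0,0,0,0,0,0,-1],[0,0,0,0,0,0,-1],[0,0,-0.01,0,0,0,-1],[0,0,-0.025,0,0,0,-1],[0,0,-0.03,0,0,0,-1]]'
python3 -m inch '[[0,0,-0.02,0,0,0,-1],[0,0.02,-0.01,0,0,0,-1],[0.002,0.03,0,0,0,0,-1],[0.002,0.03,0,0,0,0,-1],[0.002,0.03,0,0,0,0,-1],[0,0.024,0,0,0,0,-1],[0,0,0,0,0,0,-1],[0,0,0,0,0,0,-1]]'
python3 w.py .438 .155 .012; python3 look.py blue3 170 320 120 270 170 320 250 400
```

```text
t: 8.55
ee_pos: [0.4312, 0.2884, 0.0881]
orientation: [3.141, 0.001, -0.003]
wrist_force: [-0.1, 0.0, 0.0]
width: 0.0884
t: 9.35
ee_pos: [0.4385, 0.1548, 0.1184]
orientation: [-3.141, 0.002, -0.002]
wrist_force: [0.3, -0.3, -0.1]
width: 0.088
t 9.3 pos [0.4385 0.1548 0.1184] w 0.0880 F [ 0.3 -0.3 -0.1] toolx [ 1.    -0.001  0.001] toolz [ 0.001  0.    -1.   ] delta tool [-0.0006 -0.0002  0.1064]
```

View pics/blue3.png

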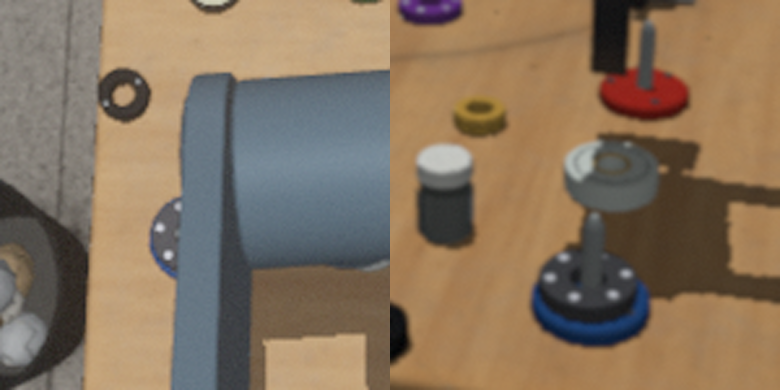

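The flange lies flat on the blue base (composite 585,285). Now the felt wheel.

```bash
python3 -m inch '[[-0.0005,0,0.02,0,0,0,-1],[0,0,0.025,0,0,0,-1],[0,0,0.025,0,0,0,-1],[0,0,0.02,0,0,0,-1],[0,0,0.012,0,0,0,-1],[0,0,0.004,0,0,0,-1],[0,0,0,0,0,0,-1],[0,0,0,0,0,0,0]]'
python3 -m inch '[[0,0,0,0,0,0,1],[0,0,0,0,0,0,1],[0,0,0,0,0,0,1],[0,0,0,0,0,0,1],[0,0,0,0,0,0,1],[0,0,0,0,0,0,1],[0,0,0,0,0,0,1],[0,0,0,0,0,0,1]]'
python3 w.py .4315 .289 .13
```

```text
t: 10.25
ee_pos: [0.4384, 0.155, 0.0125]
orientation: [-3.141, -0.002, -0.002]
wrist_force: [0.3, 0.2, -0.6]
width: 0.0821
t: 11.05
ee_pos: [0.4382, 0.1547, 0.0123]
orientation: [-3.142, -0.001, -0.001]
wrist_force: [-1.1, -0.7, 6.6]
width: 0.0617
t 11.1 pos [0.4382 0.1547 0.0123] w 0.0617 F [-1.1 -0.7  6.6] toolx [1.    0.    0.001] toolz [ 0.001  0.    -1.   ] delta tool [-0.0066 -0.1343 -0.1177]
```

```bash
python3 -m inch '[[0,0,-0.01,0,0,0,1],[0,0,-0.025,0,0,0,1],[0,0,-0.03,0,0,0,1],[0,0,-0.03,0,0,0,1],[0,0,-0.025,0,0,0,1],[-0.0015,-0.02,0,0,0,0,1],[-0.0015,-0.03,0,0,0,0,1],[-0.0015,-0.035,0,0,0,0,1]]'
python3 -m inch '[[-0.002,-0.035,0,0,0,0,1],[0,-0.0145,0,0,0,0,1],[0,0,0,0,0,0,1],[0,0,0,0,0,0,1],[0,0,0.01,0,0,0,1],[0,0,0.015,0,0,0,1],[0,0,0.015,0,0,0,1],[0,0,0,0,0,0,1]]'
python3 w.py .4315 .289 .0365; python3 look.py blue4 170 320 120 270 170 320 250 400
```

```text
t: 11.85
ee_pos: [0.4332, 0.2401, 0.1326]
orientation: [-3.142, 0.002, -0.002]
wrist_force: [0.7, -0.2, 0.1]
width: 0.0616
t: 12.65
ee_pos: [0.4295, 0.2873, 0.0892]
orientation: [3.14, -0.002, -0.007]
wrist_force: [0.1, -0.7, -0.6]
width: 0.0619
t 12.7 pos [0.4295 0.2873 0.0892] w 0.0619 F [ 0.1 -0.7 -0.6] toolx [ 1.    -0.001 -0.005] toolz [-0.005 -0.002 -1.   ] delta tool [ 0.0023 -0.0018  0.0527]
```

View pics/blue4.png

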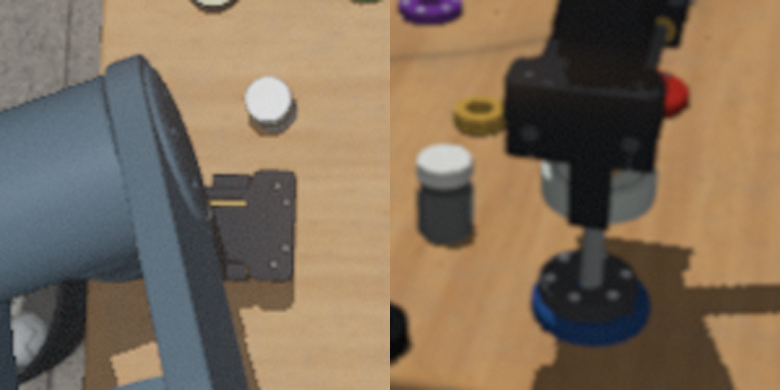

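The wheel hangs above the post (597,230). I'll check its centring with the side depth.

```bash
cat > held.py <<'E'
import sys
from h import *
x,y,zl,zh,R=map(float,sys.argv[1:6])
pic,dep=imaging.capture("side"); cal=imaging.calibration("side")
rc=np.argwhere(dep>0); P=cloud(cal,dep,rc)
m=(np.hypot(P[:,0]-x,P[:,1]-y)<R)&(P[:,2]>zl)&(P[:,2]<zh); q=P[m]
print(len(q),"x %.4f %.4f mid %.4f ymax %.4f"%(*np.percentile(q[:,0],[1,99]),np.percentile(q[:,0],[1,99]).mean(),np.percentile(q[:,1],99)))
E
python3 held.py .431 .289 .079 .094 .045; python3 w.py .4315 .289 .0365
```

```text
320 x 0.4008 0.4599 mid 0.4303 ymax 0.3337
t 12.8 pos [0.4315 0.2886 0.0919] w 0.0616 F [0.7 0.5 0. ] toolx [ 1. -0.  0.] toolz [ 0. -0. -1.] delta tool [ 0.     -0.0004  0.0554]
```

```bash
python3 -m inch '[[0.0005,0,0.008,0,0,0,1],[0,0,0.008,0,0,0,1],[0,0,0.008,0,0,0,1],[0,0,0.009,0,0,0,1],[0,0,0.009,0,0,0,1],[0,0,0.008,0,0,0,1],[0,0,0.004,0,0,0,1],[0,0,0,0,0,0,1]]'
python3 w.py .4315 .289 .0365
```

```text
t: 13.6
ee_pos: [0.4313, 0.2891, 0.0371]
orientation: [3.141, 0.001, -0.001]
wrist_force: [0.4, 0.9, 0.0]
width: 0.0616
t 13.6 pos [0.4313 0.2891 0.0371] w 0.0616 F [0.4 0.9 0. ] toolx [ 1.     0.001 -0.001] toolz [-0.001 -0.    -1.   ] delta tool [0.0002 0.0001 0.0006]
```

```bash
python3 -m inch '[[0,0,0.0015,0,0,0,1],[0,0,0,0,0,0,-1],[0,0,0,0,0,0,-1],[0,0,0,0,0,0,-1],[0,0,0,0,0,0,-1],[0,0,-0.015,0,0,0,-1],[0,0,-0.03,0,0,0,-1],[0,0,-0.03,0,0,0,-1]]'
python3 -m inch '[[0,0,-0.02,0,0,0,-1],[0.01,0.02,0,0,0,0,-1],[0.02,0.036,0,0,0,0,-1],[0.02,0.036,0,0,0,0,-1],[0.02,0.036,0,0,0,0,-1],[0.02,0.036,0,0,0,0,-1],[0.02,0.032,0,0,0,0,-1],[0,0,0,0,0,0,-1]]'
python3 look.py blue5 170 320 120 270 170 320 250 400; python3 w.py .5415 .093 .012
```

```text
t: 14.4
ee_pos: [0.431, 0.289, 0.1116]
orientation: [3.141, 0.001, -0.003]
wrist_force: [0.9, 0.5, 0.1]
width: 0.0882
t: 15.2
ee_pos: [0.5442, 0.0895, 0.1317]
orientation: [3.14, -0.006, 0.004]
wrist_force: [-0.7, -0.4, 0.4]
width: 0.0886
t 15.3 pos [0.5417 0.0927 0.1311] w 0.0881 F [-0.2  0.   0.1] toolx [ 1.    -0.001 -0.   ] toolz [-0.  0. -1.] delta tool [-0.0002 -0.0003  0.1191]
```

View pics/blue5.png

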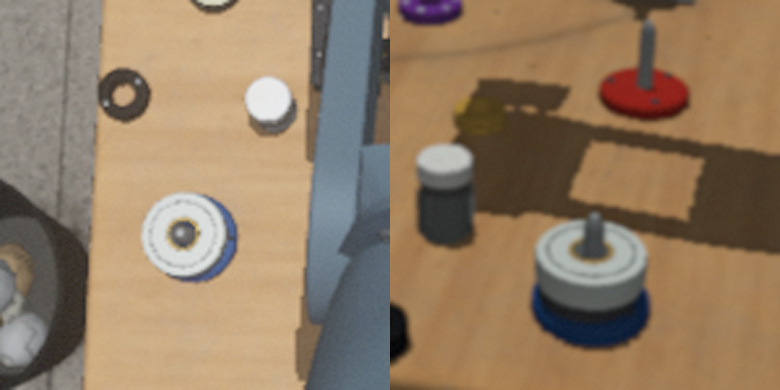

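The felt wheel is seated flat and concentric on the blue stand (185,235 / 592,260). Brass collar next.

```bash
python3 -m inch '[[0,0,0.02,0,0,0,-1],[0,0,0.03,0,0,0,-1],[0,0,0.03,0,0,0,-1],[0,0,0.02,0,0,0,-1],[0,0,0.014,0,0,0,-1],[0,0,0.006,0,0,0,-0.5],[0,0,0,0,0,0,0],[0,0,0,0,0,0,0.5]]'
python3 -m inch '[[0,0,0,0,0,0,1],[0,0,0,0,0,0,1],[0,0,0,0,0,0,1],[0,0,0,0,0,0,1],[0,0,0,0,0,0,1],[0,0,0,0,0,0,1],[0,0,0,0,0,0,1],[0,0,0,0,0,0,1]]'
python3 w.py .4315 .289 .13
```

```text
t: 16.1
ee_pos: [0.5424, 0.0936, 0.0121]
orientation: [3.142, 0.002, 0.002]
wrist_force: [-0.5, -0.2, -0.2]
width: 0.0664
t: 16.9
ee_pos: [0.5422, 0.0932, 0.0117]
orientation: [3.141, 0.001, 0.001]
wrist_force: [-1.8, -1.3, 5.5]
width: 0.0372
t 16.9 pos [0.5422 0.0932 0.0117] w 0.0372 F [-1.8 -1.3  5.5] toolx [1.    0.001 0.001] toolz [ 0.001 -0.    -1.   ] delta tool [-0.1105 -0.1959 -0.1184]
```

```bash
python3 -m inch '[[0,0,-0.01,0,0,0,1],[0,0,-0.03,0,0,0,1],[0,0,-0.03,0,0,0,1],[0,0,-0.03,0,0,0,1],[0,0,-0.02,0,0,0,1],[-0.0105,-0.02,0,0,0,0,1],[-0.02,-0.034,0,0,0,0,1],[-0.02,-0.036,0,0,0,0,1]]'
python3 -m inch '[[-0.02,-0.036,0,0,0,0,1],[-0.02,-0.036,0,0,0,0,1],[-0.02,-0.034,0,0,0,0,1],[0,0,0,0,0,0,1],[0,0,0.01,0,0,0,1],[0,0,0.02,0,0,0,1],[0,0,0.01,0,0,0,1],[0,0,0,0,0,0,1]]'
python3 look.py blue6 170 320 120 270 170 320 250 400
python3 held.py .431 .289 .082 .093 .03; python3 w.py .4315 .289 .0545
```

```text
t: 17.7
ee_pos: [0.4906, 0.1837, 0.1317]
orientation: [-3.141, 0.002, -0.0]
wrist_force: [-0.2, 0.7, -1.3]
width: 0.0374
t: 18.5
ee_pos: [0.4302, 0.2877, 0.0892]
orientation: [3.14, -0.002, -0.006]
wrist_force: [-0.2, 0.3, -1.0]
width: 0.0371
127 x 0.4127 0.4500 mid 0.4314 ymax 0.3174
t 18.6 pos [0.4318 0.2888 0.0915] w 0.0370 F [ 0.8  0.8 -0.7] toolx [ 1. -0.  0.] toolz [ 0.  0. -1.] delta tool [-0.0003 -0.0002  0.037 ]
```

View pics/blue6.png

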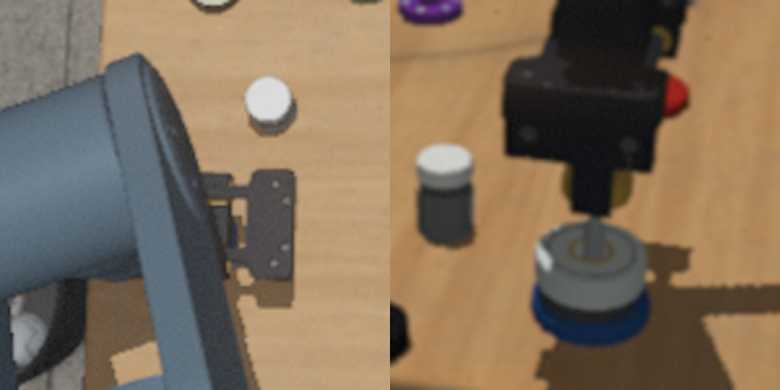

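The brass collar is centred over the post (592,215); x mid is 0.4314 against the post's 0.4312. Lowering it.

```bash
python3 -m inch '[[0,0,0.006,0,0,0,1],[0,0,0.006,0,0,0,1],[0,0,0.006,0,0,0,1],[0,0,0.006,0,0,0,1],[0,0,0.006,0,0,0,1],[0,0,0.005,0,0,0,1],[0,0,0.002,0,0,0,1],[0,0,0,0,0,0,1]]'
python3 w.py .4315 .289 .0537
```

```text
t: 19.45
ee_pos: [0.4311, 0.2892, 0.0541]
orientation: [3.141, 0.001, -0.0]
wrist_force: [-0.9, 0.1, -1.0]
width: 0.0376
t 19.4 pos [0.4311 0.2892 0.0541] w 0.0376 F [-0.9  0.1 -1. ] toolx [ 1.     0.001 -0.   ] toolz [-0. -0. -1.] delta tool [0.0004 0.0002 0.0004]
```

```bash
python3 -m inch '[[0,0,0.001,0,0,0,1],[0,0,0,0,0,0,-1],[0,0,0,0,0,0,-1],[0,0,0,0,0,0,-1],[0,0,0,0,0,0,-1],[0,0,-0.015,0,0,0,-1],[0,0,-0.03,0,0,0,-1],[0,0,-0.03,0,0,0,-1]]'
python3 -m inch '[[0.02,0.012,0,0,0,0,-1],[0.035,0.021,0,0,0,0,-1],[0.035,0.021,0,0,0,0,-1],[0.035,0.021,0,0,0,0,-1],[0.035,0.021,0,0,0,0,-1],[0.035,0.021,0,0,0,0,-1],[0.021,0.0125,0,0,0,0,-1],[0,0,0,0,0,0,-1]]'
python3 look.py blue7 170 320 120 270 170 320 250 400; python3 w.py .6475 .1598 .012
```

```text
t: 20.25
ee_pos: [0.4305, 0.289, 0.1285]
orientation: [3.141, 0.001, -0.003]
wrist_force: [0.1, -0.1, 0.2]
width: 0.0879
t: 21.05
ee_pos: [0.6498, 0.1574, 0.128]
orientation: [3.141, -0.004, 0.002]
wrist_force: [0.1, -0.2, 0.6]
width: 0.0882
t 21.1 pos [0.6468 0.1596 0.1276] w 0.0880 F [-0.   0.6  0.1] toolx [ 1.    -0.    -0.001] toolz [-0.001  0.    -1.   ] delta tool [ 0.0008 -0.0002  0.1156]
```

View pics/blue7.png

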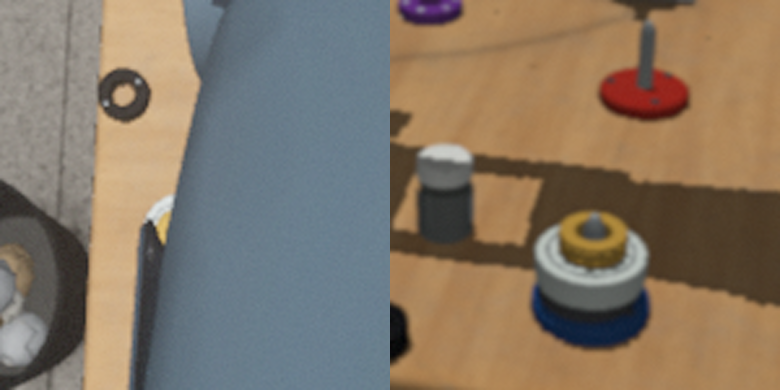

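The blue set is complete: the brass collar is flat at (593,238) with the post tip showing through. Green wheel next.

```bash
python3 -m inch '[[0.001,0,0.02,0,0,0,-1],[0,0,0.03,0,0,0,-1],[0,0,0.03,0,0,0,-1],[0,0,0.02,0,0,0,-1],[0,0,0.011,0,0,0,-1],[0,0,0.0045,0,0,0,-1],[0,0,0,0,0,0,-1],[0,0,0,0,0,0,0]]'
python3 -m inch '[[0,0,0,0,0,0,1],[0,0,0,0,0,0,1],[0,0,0,0,0,0,1],[0,0,0,0,0,0,1],[0,0,0,0,0,0,1],[0,0,0,0,0,0,1],[0,0,0,0,0,0,1],[0,0,0,0,0,0,1]]'
python3 w.py .432 .0288 .13
```

```text
t: 21.95
ee_pos: [0.649, 0.1602, 0.0141]
orientation: [-3.141, -0.001, -0.003]
wrist_force: [0.4, 0.9, 0.7]
width: 0.082
t: 22.75
ee_pos: [0.6487, 0.1598, 0.0135]
orientation: [3.142, 0.001, 0.002]
wrist_force: [-2.5, -0.6, 5.6]
width: 0.0593
t 22.8 pos [0.6487 0.1598 0.0135] w 0.0593 F [-2.5 -0.6  5.6] toolx [1.    0.001 0.001] toolz [ 0.001 -0.    -1.   ] delta tool [-0.2167  0.1309 -0.1167]
```

```bash
python3 -m inch '[[0,0,-0.01,0,0,0,1],[0,0,-0.03,0,0,0,1],[0,0,-0.03,0,0,0,1],[0,0,-0.03,0,0,0,1],[0,0,-0.017,0,0,0,1],[-0.0155,0.01,0,0,0,0,1],[-0.03,0.018,0,0,0,0,1],[-0.034,0.021,0,0,0,0,1]]'
python3 -m inch '[[-0.034,0.0205,0,0,0,0,1],[-0.034,0.0205,0,0,0,0,1],[-0.034,0.0205,0,0,0,0,1],[-0.034,0.0205,0,0,0,0,1],[0,0,0,0,0,0,1],[0,0,0.015,0,0,0,1],[0,0,0.02,0,0,0,1],[0,0,0,0,0,0,1]]'
python3 look.py red1 190 340 250 400 120 270 270 420
python3 - <<'E'
from h import *
pic,dep=imaging.capture("side"); cal=imaging.calibration("side")
rc=np.argwhere(dep>0); P=cloud(cal,dep,rc)
for lo,hi,R in ((.02,.035,.02),(.035,.05,.02),(.05,.064,.02),(.083,.097,.045)):
  q=P[(np.hypot(P[:,0]-.432,P[:,1]-.029)<R)&(P[:,2]>lo)&(P[:,2]<hi)]
  if len(q): print(lo,len(q),np.round(np.percentile(q[:,0],[1,99]),4),np.percentile(q[:,0],[1,99]).mean().round(4),"ymax",q[:,1].max().round(4))
E
python3 w.py .432 .029 .026
```

```text
t: 23.55
ee_pos: [0.5678, 0.1106, 0.1294]
orientation: [-3.142, -0.002, 0.0]
wrist_force: [0.4, 0.0, -0.4]
width: 0.0593
t: 24.35
ee_pos: [0.4313, 0.0292, 0.0928]
orientation: [-3.141, -0.0, 0.006]
wrist_force: [-0.4, 0.4, -0.8]
width: 0.0592
0.02 42 [0.426  0.4361] 0.4311 ymax 0.0353
0.035 46 [0.4258 0.4374] 0.4316 ymax 0.0347
0.05 41 [0.4263 0.4361] 0.4312 ymax 0.0329
0.083 325 [0.4029 0.4592] 0.4311 ymax 0.0735
t 24.5 pos [0.4333 0.0288 0.0952] w 0.0596 F [ 0.4  0.4 -0.3] toolx [1.    0.001 0.   ] toolz [ 0.  0. -1.] delta tool [-0.0013 -0.0002  0.0692]
```

View pics/red1.png

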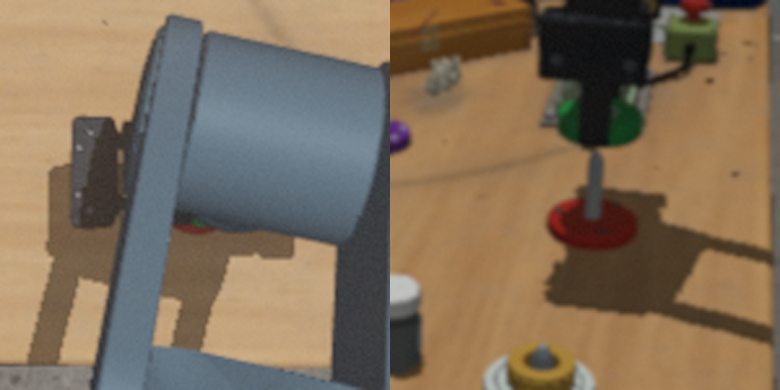

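The green wheel is centred over the red post (595,155); x is 0.4311 against 0.4312. Lowering it.

```bash
python3 -m inch '[[0,0,0.01,0,0,0,1],[0,0,0.01,0,0,0,1],[0,0,0.01,0,0,0,1],[0,0,0.011,0,0,0,1],[0,0,0.011,0,0,0,1],[0,0,0.01,0,0,0,1],[0,0,0.006,0,0,0,1],[0,0,0,0,0,0,1]]'
python3 w.py .432 .029 .0255
```

```text
t: 25.3
ee_pos: [0.4324, 0.0288, 0.0259]
orientation: [-3.141, -0.001, 0.002]
wrist_force: [0.7, 0.4, -0.5]
width: 0.0595
t 25.3 pos [0.4324 0.0288 0.0259] w 0.0595 F [ 0.7  0.4 -0.5] toolx [ 1.     0.001 -0.001] toolz [-0.001  0.    -1.   ] delta tool [-0.0004 -0.0002  0.0004]
```

```bash
python3 -m inch '[[0,0,0.001,0,0,0,1],[0,0,0,0,0,0,-1],[0,0,0,0,0,0,-1],[0,0,0,0,0,0,-1],[0,0,0,0,0,0,-1],[0,0,-0.015,0,0,0,-1],[0,0,-0.03,0,0,0,-1],[0,0,-0.03,0,0,0,-1]]'
python3 -m inch '[[0,0,-0.03,0,0,0,-1],[0.007,-0.02,0,0,0,0,-1],[0.014,-0.041,0,0,0,0,-1],[0.014,-0.041,0,0,0,0,-1],[0.014,-0.041,0,0,0,0,-1],[0.014,-0.041,0,0,0,0,-1],[0.014,-0.041,0,0,0,0,-1],[0.014,-0.041,0,0,0,0,-1]]'
python3 -m inch '[[0.0085,-0.028,0,0,0,0,-1],[0.01,-0.023,0,0,0,0,-1],[0,0,0,0,0,0,-1],[0,0,0.01,0,0,0,-1],[0,0,0.02,0,0,0,-1],[0,0,0.01,0,0,0,-1],[0,0,0,0,0,0,-1],[0,0,0,0,0,0,-1]]'
python3 w.py .542 .346 .012; python3 look.py red2 190 340 250 400 120 270 270 420
```

```text
t: 26.1
ee_pos: [0.4321, 0.0289, 0.1012]
orientation: [-3.141, -0.001, 0.002]
wrist_force: [1.0, -0.3, -0.1]
width: 0.0885
t: 26.9
ee_pos: [0.5238, 0.2966, 0.1307]
orientation: [3.142, 0.001, 0.0]
wrist_force: [0.5, -0.9, 0.2]
width: 0.088
t: 27.7
ee_pos: [0.542, 0.3451, 0.0906]
orientation: [3.141, -0.0, -0.001]
wrist_force: [0.3, -0.0, 0.5]
width: 0.088
t 27.7 pos [0.542  0.3451 0.0906] w 0.0880 F [ 0.3 -0.   0.5] toolx [ 1.    -0.    -0.001] toolz [-0.001 -0.    -1.   ] delta tool [ 0.     -0.0009  0.0786]
```

View pics/red2.png

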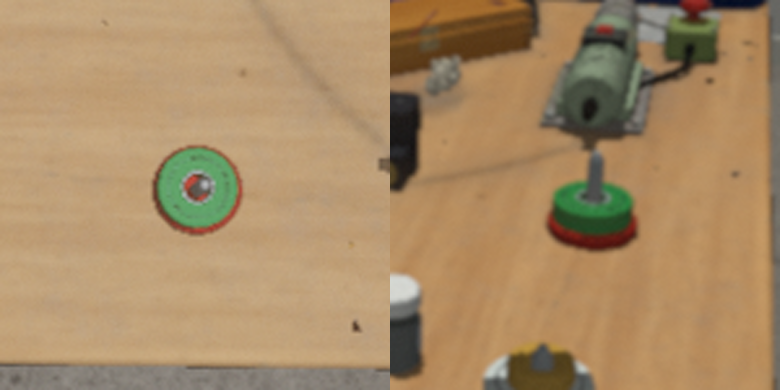

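The green wheel is flat and centred on the red base (198,187). Black collar next.

```bash
python3 -m inch '[[0,-0.001,0.01,0,0,0,-1],[0,0,0.02,0,0,0,-1],[0,0,0.02,0,0,0,-1],[0,0,0.016,0,0,0,-1],[0,0,0.009,0,0,0,-1],[0,0,0.003,0,0,0,-0.5],[0,0,0,0,0,0,0],[0,0,0,0,0,0,0.5]]'
python3 -m inch '[[0,0,0,0,0,0,1],[0,0,0,0,0,0,1],[0,0,0,0,0,0,1],[0,0,0,0,0,0,1],[0,0,0,0,0,0,1],[0,0,0,0,0,0,1],[0,0,0,0,0,0,1],[0,0,0,0,0,0,1]]'
python3 w.py .432 .0288 .13
```

```text
t: 28.6
ee_pos: [0.5428, 0.3471, 0.0136]
orientation: [-3.141, -0.001, -0.002]
wrist_force: [0.2, 0.2, 0.8]
width: 0.0662
t: 29.4
ee_pos: [0.5423, 0.3468, 0.0131]
orientation: [-3.141, -0.001, -0.001]
wrist_force: [-0.3, -0.8, 5.4]
width: 0.0385
t 29.4 pos [0.5423 0.3468 0.0131] w 0.0385 F [-0.3 -0.8  5.4] toolx [1.    0.001 0.   ] toolz [ 0.  0. -1.] delta tool [-0.1104  0.318  -0.117 ]
```

```bash
python3 -m inch '[[0,0,-0.01,0,0,0,1],[0,0,-0.03,0,0,0,1],[0,0,-0.03,0,0,0,1],[0,0,-0.03,0,0,0,1],[0,0,-0.017,0,0,0,1],[-0.0104,0.025,0,0,0,0,1],[-0.013,0.038,0,0,0,0,1],[-0.013,0.038,0,0,0,0,1]]'
python3 -m inch '[[-0.013,0.038,0,0,0,0,1],[-0.013,0.038,0,0,0,0,1],[-0.013,0.038,0,0,0,0,1],[-0.013,0.038,0,0,0,0,1],[-0.013,0.038,0,0,0,0,1],[-0.009,0.027,0,0,0,0,1],[0,0,0,0,0,0,1],[0,0,0.035,0,0,0,1]]'
python3 look.py red3 190 340 250 400 120 270 270 420
python3 held.py .432 .029 .082 .098 .03; python3 w.py .432 .029 .0415
```

```text
t: 30.2
ee_pos: [0.5047, 0.245, 0.1294]
orientation: [3.141, 0.003, -0.001]
wrist_force: [0.8, 0.2, -1.3]
width: 0.0386
t: 31.0
ee_pos: [0.4357, 0.0275, 0.098]
orientation: [3.14, -0.003, 0.015]
wrist_force: [1.1, 0.1, -0.8]
width: 0.0385
102 x 0.4087 0.4467 mid 0.4277 ymax 0.0566
t 31.1 pos [0.4299 0.0296 0.0932] w 0.0384 F [-0.3 -0.  -0.9] toolx [ 1.     0.001 -0.005] toolz [-0.005  0.001 -1.   ] delta tool [0.0024 0.0007 0.0517]
```

View pics/red3.png

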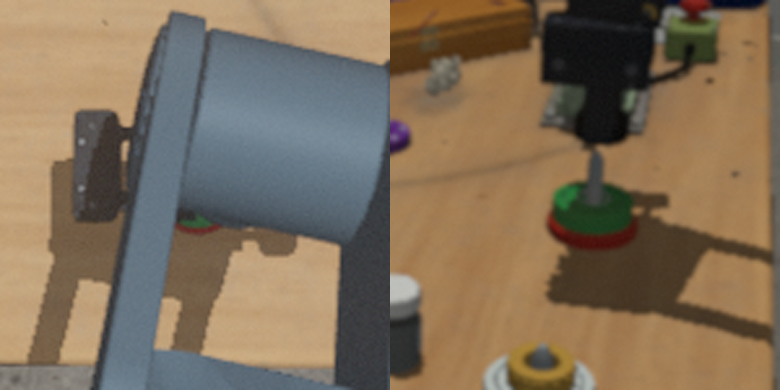

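Black collar held above the post (600,140). The last row was still settling, so I'll re-read before lowering.

```bash
python3 held.py .432 .029 .084 .097 .03;python3 held.py .432 .029 .084 .097 .03; python3 w.py .432 .029 .0415
```

```text
105 x 0.4098 0.4482 mid 0.4290 ymax 0.0578
100 x 0.4108 0.4487 mid 0.4298 ymax 0.0575
t 31.2 pos [0.432  0.0293 0.0952] w 0.0382 F [ 0.5  0.5 -0.2] toolx [ 1.     0.001 -0.   ] toolz [-0.  0. -1.] delta tool [0.     0.0003 0.0537]
```

```bash
python3 -m inch '[[0.001,0,0.005,0,0,0,1],[0,0,0.008,0,0,0,1],[0,0,0.008,0,0,0,1],[0,0,0.009,0,0,0,1],[0,0,0.01,0,0,0,1],[0,0,0.009,0,0,0,1],[0,0,0.0045,0,0,0,1],[0,0,0,0,0,0,1]]'
python3 w.py .432 .029 .041
```

```text
t: 32.05
ee_pos: [0.4327, 0.0288, 0.0407]
orientation: [-3.141, -0.001, 0.002]
wrist_force: [1.3, 0.2, -0.1]
width: 0.0386
t 32.0 pos [0.4327 0.0288 0.0407] w 0.0386 F [ 1.3  0.2 -0.1] toolx [ 1.     0.001 -0.001] toolz [-0.001  0.    -1.   ] delta tool [-0.0007 -0.0002 -0.0003]
```

Release, rise, and retreat to the right so both cameras are clear.

```bash
python3 -m inch '[[0,0,0.0005,0,0,0,1],[0,0,0,0,0,0,-1],[0,0,0,0,0,0,-1],[0,0,0,0,0,0,-1],[0,0,0,0,0,0,-1],[0,0,-0.015,0,0,0,-1],[0,0,-0.03,0,0,0,-1],[0,0,-0.03,0,0,0,-1]]'
python3 -m inch '[[0,0,-0.035,0,0,0,-1],[0,0,-0.035,0,0,0,-1],[0,0,-0.035,0,0,0,-1],[0,0.02,0,0,0,0,-1],[0,0.035,0,0,0,0,-1],[0,0.035,0,0,0,0,-1],[0,0.035,0,0,0,0,-1],[0,0.035,0,0,0,0,-1]]'
python3 -m inch '[[0,0.035,0,0,0,0,-1],[0,0.035,0,0,0,0,-1],[0,0.035,0,0,0,0,-1],[0,0.035,0,0,0,0,-1],[0,0.035,0,0,0,0,-1],[0,0.02,0,0,0,0,-1],[0,0,0,0,0,0,-1],[0,0,0,0,0,0,-1]]'
python3 - <<'E'
from h import *
S=[]
for cam in ("top","side"):
  pic,dep=imaging.capture(cam); cal=imaging.calibration(cam)
  S.append(cv2.resize(pic[120:320,130:400,::-1] if cam=="top" else pic[140:340,180:450,::-1],(400,296),interpolation=cv2.INTER_CUBIC))
  rc=np.argwhere(dep>0); P=cloud(cal,dep,rc)
  for n,x,y,rad,h in (("brass",.4315,.289,(.012,.017),.056),("felt",.4315,.289,(.022,.029),.042),("black",.432,.029,(.012,.018),.044),("green",.432,.029,(.022,.028),.028)):
    r=np.hypot(P[:,0]-x,P[:,1]-y); q=P[(r>rad[0])&(r<rad[1])&(P[:,2]>h-.006)]
    A=np.c_[q[:,:2]-[x,y],np.ones(len(q))]; f=np.linalg.lstsq(A,q[:,2],rcond=None)[0]
    print(cam,n,"want",h,"z %.4f tilt deg %.1f"%(np.median(q[:,2]),np.degrees(np.hypot(*f[:2]))))
  for n in ("jar","tin"):
    for s in spotter.silhouettes(cam,n)[:1]:
      rc2=np.argwhere(s["pixels"]&(dep>0)); Q=cloud(cal,dep,rc2); Q=Q[abs(Q[:,2]-H[n])<.004]
      print(cam,n,np.round(cv2.minEnclosingCircle(Q[:,:2].astype(np.float32))[0],4))
cv2.imwrite("pics/final.png",np.hstack(S))
E
python3 w.py 0 0 0
```

```text
t: 32.85
ee_pos: [0.4322, 0.0288, 0.1161]
orientation: [-3.141, -0.001, 0.003]
wrist_force: [2.2, -0.5, -0.2]
width: 0.088
t: 33.65
ee_pos: [0.4327, -0.1325, 0.2208]
orientation: [3.141, 0.001, 0.001]
wrist_force: [1.0, 1.0, 0.4]
width: 0.0882
t: 34.45
ee_pos: [0.4329, -0.3255, 0.2203]
orientation: [-3.14, -0.0, 0.001]
wrist_force: [0.7, -0.7, -0.1]
width: 0.0881
top brass want 0.056 z 0.0565 tilt deg 1.9
top felt want 0.042 z 0.0425 tilt deg 0.6
top black want 0.044 z 0.0440 tilt deg 0.8
top green want 0.028 z 0.0281 tilt deg 0.2
top jar [0.5318 0.2297]
top tin [0.6333 0.2802]
side brass want 0.056 z 0.0555 tilt deg 0.2
side felt want 0.042 z 0.0415 tilt deg 0.2
side black want 0.044 z 0.0431 tilt deg 1.7
side green want 0.028 z 0.0271 tilt deg 1.6
side jar [0.5316 0.2296]
side tin [0.6331 0.2801]
t 34.8 pos [ 0.4333 -0.3253  0.2209] w 0.0880 F [-0.4 -0.1 -0.1] toolx [1.    0.002 0.   ] toolz [ 0. -0. -1.] delta tool [-0.4328 -0.3261  0.2208]
```

View pics/final.png

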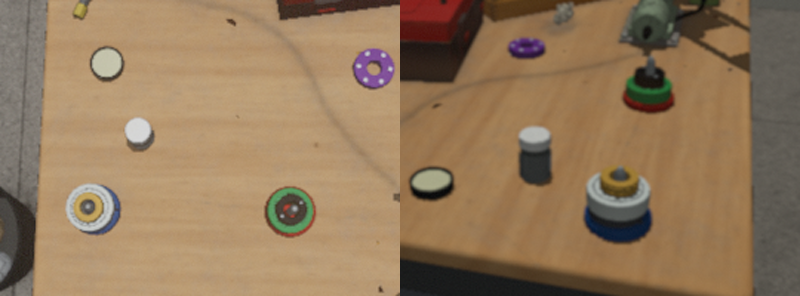

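Both stacks stand complete: blue at (92,208) and (618,200), red at (290,210) and (650,85). Heights match what they should be, and the jar and tin haven't moved. Handing in.

```bash
python3 -c "
from plant import job_done
print(job_done())"
```

```text
the job is handed in; nothing more can be done
None
```

I threaded both wheel sets in the order you asked and handed the job in at about 35 s. The blue stand holds the grey flange, white wheel and brass collar; the red stand holds the green wheel and black collar. I left the purple look-alike ring alone.

**Stack heights:** the last depth check put every visible top face within 1 mm of its expected height. The flange is hidden under the white wheel, but I saw it lying flat before covering it.

**Flatness:** apparent tilts were at most 1.9°. The two cameras disagreed on which part was tilted, so I take this as depth noise.

**Bystanders:** the jar and tin positions are unchanged to within the 2 mm measuring accuracy.

**Forces:** the wrist force stayed under 7 N at every reading. The arm was well clear with the gripper open when I handed in.

**Along the way:** the flange went onto the post about 3 mm off in y, without contact force, and I centred it before lowering it fully. The network also gave some wrong matches: it reported the purple ring as the flange, and the blue stand as the white wheel and as the jar. I rejected these using the pictures and sizes.

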